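# Park the shaker, unlatch its drive link and hold it off the ball

## Robot

A 6-joint arm with a two-finger parallel gripper is mounted at the origin on the work surface. World frame = base frame: x ahead of the robot, y to its left, z up, the work surface at z = 0. Lengths are in m, angles in degrees, forces in N, time in s.
With the tool pointing down it reaches from about 0.4 to 0.825 m from the base axis. Payload 7 kg.
Tool frame: the origin (TCP) lies on the centre line of the jaws, within the pads' length; the fingertips stand 17 mm ahead of it and the grasp point (between the pads) lies 2 mm behind it; z points along the fingers, y is the direction in which the jaws open and shut (so a half turn about z gives the same grasp; the last joint's range is limited). The gripper opens to 88 mm and grips with 3 to 60 N. Pads are 19 mm wide; open, the fingers measure 130 mm over their backs; the gripper's body (78 mm by 193 mm) begins 47 mm behind the grasp point.
Start: joints at [93.341, 20.546, 0.682, 0, -70.136, -16.507], TCP at [0.154, 0.657, 0.244] pointing down, gripper open.
Joint ranges: [-176.03, 176.03], [-82.01, 121.73], [-58.28, 71.71], [-173.87, 95.51], [-174.79, -0.11], [-173.66, 173.66]. Speed limits (degrees/s): [136.94, 136.94, 172.46, 180, 180, 180].

## Interface

Orientations are given as [roll, pitch, yaw] about the fixed x, y, z axes, in that order (R = Rz(yaw) Ry(pitch) Rx(roll)).
In Python, from plant import telemetry, vision, close_job, recognise, silhouettes, place_of gives the robot as it stands.
- The arm moves only by the shell command python3 -m handwheel 'ROWS'. ROWS is JSON, a list that holds one entry, the list of rows, each a list of 5 numbers: the shift along the tool's x, y, z in m, then the turn about the tool's z in rad, then the closure, from 0 (fully open) to 1 (shut). In form: [[[tx, ty, tz, yaw, gripper], ...]]. A call has 1 to 20 rows; each row shifts and turns the commanded pose from where the row before left it, along the tool's axes as they then stand; what a row does not reach is not made up. A row lasts 1/12 s, in which the tool goes at most 41.7 mm and 7.16 degrees, less where a joint would pass 70% of its speed; a pose out of reach is approached as far as the arm can. A call with a gripper value outside its range is refused whole. The fingers move at their own pace and stop on an object; the grip force is fixed at half the most. Time passes only in rows, so rows that do not move let the fingers close. It gives the time, the measured TCP pose, the force and the opening at its end, in the units of the state.
- telemetry.get_obs(): the state, without advancing time (a new reading comes with each control period).
- vision.snapshot(name): name is "scene" or "top"; returns a dict with "color" (420x560x3 uint8, red, green, blue), "mtx" (3x3 intrinsics, pixels), "cam_to_world" (4x4, takes a point from camera to world coordinates). Camera axes: x right, y down, z forward; pixel columns grow to the right and rows downward; lengths in m; the calibration is good to about 2 mm. A picture is of the moment at which its call begins. There is no depth.
- close_job(): hands the job in, once; it reports no verdict.
Trained networks look in a picture, given as the dict that the camera call returned (one of the last four; its "shot" number tells which), for a name from the list of things; names that differ only in an ending like _2 or _b are one class to them, and where a whole thing is asked for, a point or a joint stands for the part that bears it (a point fixed in the world has none). Each returns a list of dicts, best first, with "conf" (0 to 1); they miss things now and then, are a little off and sometimes report something else, mostly with a low value. They report only what shows in the picture. A call takes as long as a camera call. They do not tell look-alikes from the thing itself.
- recognise(name, picture): "xy" ([column, row] in pixels, amid what is visible of it).
- silhouettes(name, picture): "region" (420x560 bool, what is visible of it) and "xy" ([column, row] in pixels, amid what is visible of it).
- place_of(name, picture): "xy" ([column, row] in pixels: a listed point, or the origin of a listed thing).
The state is a dict: "clock": time; "joint_pos": joint angles; "qvel": joint speeds; "tau": joint torques, N m; "tool_pos": TCP position; "orientation": TCP orientation; "force": force on the tool from outside, world axes, zero at the start; "moment": the same for the moment, N m; "opening": finger opening in m.
Only numpy, scipy, OpenCV 4.12 (cv2) and the standard library are available. Lean on these libraries where they do the work, as an engineer would, in place of code of your own. Each camera call takes 0.05 s, during which the arm holds its last target.

## Task

I want to wipe the shaker's drive ball. First turn the speed dial down to the green mark on its scale; then pull the orange latch on the blue coupler sideways against its spring, and with it pulled lift the coupler off the ball, without wrenching it against the latch. Finish while still holding the coupler up, about 8 cm above where it sat, and leave the tube rack, bottle and beaker where they are.

Things in the scene. Friction and masses are not known exactly. Their poses are not given: they have to be found in the camera images.
- controller: speed controller, a white box 130 (x) x 150 (y) x 60 mm high, fixed on the bench, with a dark top panel, ring of white ticks and one longer green tick. Origin: centre of its underside; z up. The dial's vertical axis passes through the origin. It stands to the left or right of the shaker.
- dial (a joint): speed dial on the controller's top: angle in rad, 0 to 4.7, growing clockwise seen from above; stays as left (friction 0.03 N m). The white pointer lies, in the controller's frame, at the angle (2.356 - value) anticlockwise from the controller's +x axis. At the green mark it reads 1.0; it starts at 1.7 to 2.5, so it is turned anticlockwise.
- dial_grip (a point): point on the dial's axis at grasp height, 94 mm above the bench. The dial is a black disc 44 mm in diameter with a bar grip on it, 42 mm long, 14 mm wide, along the pointer; the bar reaches from 20 mm below this point to 10 mm above it; the disc's top is 20 mm below.
- green_mark (a point): the green tick (18 x 6 mm) on the controller's top panel, 44 mm from the dial's axis; its middle.
- shaker: reciprocating shaker, white low base 540 (x) x 130 (y) x 35 mm, fixed. Origin: on the bench under the centre of the ball; x runs from the ball along the drive link to the link's hinge (230 mm away) and the tray of jars, y to the left of that, z up. The base spans x -60 to 480 mm.
- ball_mount: steel ball stud, 36 mm in diameter, flat underneath (at 70 mm above the bench), top at 96 mm, on a 14 mm neck, on the shaker's base at the shaker's origin.
- drawbar: the aluminium drive link (26 mm wide, 16 mm thick) with, at its end, the blue coupler, a cap 56 x 52 mm, that sits over the ball; link with coupler and latch weighs 0.3 to 0.5 kg and drops back when let go. Origin at the hinge; in its frame the coupler's centre is at x = -230 mm and, seated, its top is 108 mm above the bench.
- link (a joint): angle in rad by which the drive link is raised about its hinge: 0 seated on the ball, 0.8 at most; 0.1 rad lifts the coupler about 23 mm, 8 cm is about 0.36. The hinge axis is horizontal, along the shaker's y.
- link_hinge (a point): the link's hinge axis, in the middle of the link, 90 mm above the bench, 230 mm along the shaker's +x from the ball.
- latch (a joint): travel in m of the orange latch on top of the coupler, 0 (locked) to 0.014 (stop), along the shaker's +y. Its spring pushes back with 5 N at 0 and 10 N at the stop and locks it again when let go. A jaw under the ball's flat underside blocks the lift until the latch is drawn 8 mm or more; once the coupler is up, the latch may close.
- fin_grip (a point): grasp point on the latch's orange upright fin: 26 mm along the link (shaker x), 10 mm thick (shaker y), 38 mm high above its slide plate. On its centre plane, over the ball, 139 mm above the bench when seated, 14 mm below the fin's top, 25 mm above the plate. Moves with latch and link. Gripped by its broad faces it serves to pull and to lift; as it rises it leans to the hinge, turning in the pads.
- tube_rack_mid (a point): green tube rack 90 x 150 x 50 mm (62 mm with its caps), loose, on the other side of the shaker from the controller; the middle of its block. Bystander.
- reagent_bottle_mid (a point): amber bottle, 70 mm in diameter, 150 mm high, loose; its middle. Bystander.
- beaker_mid (a point): white beaker, 70 mm across the rim, 90 mm high, loose; its middle. Bystander.
Mind the look-alikes: they are no part of the job. There is more than one size of the controller; the job needs the smaller.

How it is judged:
By the outcome, as a careful person would: the job done as asked, in the order asked, and still so for the second after the job is handed in, while the arm keeps its last pose, push and grip.
It also fails if it takes over 43 s, if anything falls off the work surface, if the arm or the gripper's body presses on something with over 40 N, if the wrist force passes 120 N, or if a joint passes its speed limit or range.

## Working session

There is one attempt and no reset: what is moved stays moved. The work goes in short steps, Python scripts to look and compute and a shell command to move; the robot and the scene stay as the last step left them, time stands still between calls to the robot, and variables do not carry over. Pictures are saved under pics/ and viewed, and the job is handed in when it is done.

```bash
mkdir -p pics; ls; cat > h.py <<'E'
import numpy as np,cv2
from plant import telemetry, vision, close_job, recognise, silhouettes, place_of
def save(p,n,crop=None,s=1):
    c=p["color"][:,:,::-1]
    if crop: c=c[crop[1]:crop[3],crop[0]:crop[2]]
    if s!=1: c=cv2.resize(c,None,fx=s,fy=s,interpolation=cv2.INTER_CUBIC)
    cv2.imwrite("pics/"+n+".png",c)
def ray(p,xy):
    T=np.array(p["cam_to_world"]);K=np.array(p["mtx"])
    d=T[:3,:3]@np.linalg.solve(K,[xy[0],xy[1],1.]);return T[:3,3],d
def atz(p,xy,z):
    o,d=ray(p,xy);return o+d*(z-o[2])/d[2]
def proj(p,X):
    T=np.array(p["cam_to_world"]);K=np.array(p["mtx"])
    c=K@(T[:3,:3].T@(np.array(X)-T[:3,3]));return c[:2]/c[2]
def tri(ps,xys):
    A=np.zeros((3,3));b=np.zeros(3)
    for p,xy in zip(ps,xys):
        o,d=ray(p,xy);d=d/np.linalg.norm(d);M=np.eye(3)-np.outer(d,d);A+=M;b+=M@o
    return np.linalg.solve(A,b)
E
python3 - <<'E'
from h import *
s=vision.snapshot("scene");t=vision.snapshot("top")
save(s,"s0",None,1.4);save(t,"t0",None,1.4)
for n in ["controller","dial_grip","green_mark","shaker","ball_mount","link_hinge","fin_grip","tube_rack_mid","reagent_bottle_mid","beaker_mid"]:
    for k,p in(("s",s),("t",t)):
        print(n,k,[(np.round(r["xy"],1).tolist(),round(r["conf"],2)) for r in place_of(n,p)][:4])
for p in(s,t): print(np.round(p["cam_to_world"],3).tolist(),p["mtx"])
E
```

```text
pics
controller s [([373.0, 210.7], 0.91), ([338.7, 169.9], 0.62)]
controller t [([168.9, 335.6], 0.83), ([174.1, 242.5], 0.77)]
dial_grip s [([337.7, 133.3], 0.9), ([378.8, 183.0], 0.59)]
dial_grip t [([154.9, 342.7], 0.94), ([275.6, 119.2], 0.72), ([160.1, 236.6], 0.55)]
green_mark s [([356.7, 149.6], 0.76), ([386.9, 196.4], 0.65)]
green_mark t [([140.9, 320.6], 0.81), ([152.9, 229.9], 0.78), ([394.6, 236.6], 0.71)]
shaker s [([297.5, 242.6], 0.85)]
shaker t [([266.2, 211.4], 0.73), ([267.5, 199.3], 0.51)]
ball_mount s [([296.7, 246.7], 0.68)]
ball_mount t []
link_hinge s [([320.6, 279.6], 0.6)]
link_hinge t [([276.3, 120.7], 0.55)]
fin_grip s [([298.2, 201.7], 0.63)]
fin_grip t [([270.2, 196.8], 0.52)]
tube_rack_mid s [([155.4, 245.9], 0.61)]
tube_rack_mid t [([155.0, 226.4], 0.31)]
reagent_bottle_mid s [([451.2, 236.1], 0.79)]
reagent_bottle_mid t [([143.4, 138.4], 0.89)]
beaker_mid s [([136.8, 318.4], 0.62), ([452.6, 237.7], 0.31)]
beaker_mid t [([411.1, 138.3], 0.91)]
[[0.308, 0.524, -0.794, 1.367], [0.951, -0.177, 0.252, -0.258], [-0.009, -0.833, -0.553, 0.699], [0.0, 0.0, 0.0, 1.0]] [[432.00109329   0.         288.03489834]
 [  0.         432.00109329 214.5749472 ]
 [  0.           0.           1.        ]]
[[0.008, -0.986, 0.165, 0.278], [-1.0, -0.007, 0.004, 0.016], [-0.003, -0.165, -0.986, 1.32], [0.0, 0.0, 0.0, 1.0]] [[480.10574968   0.         273.48865549]
 [  0.         480.10574968 211.861396  ]
 [  0.           0.           1.        ]]
```

View pics/s0.png

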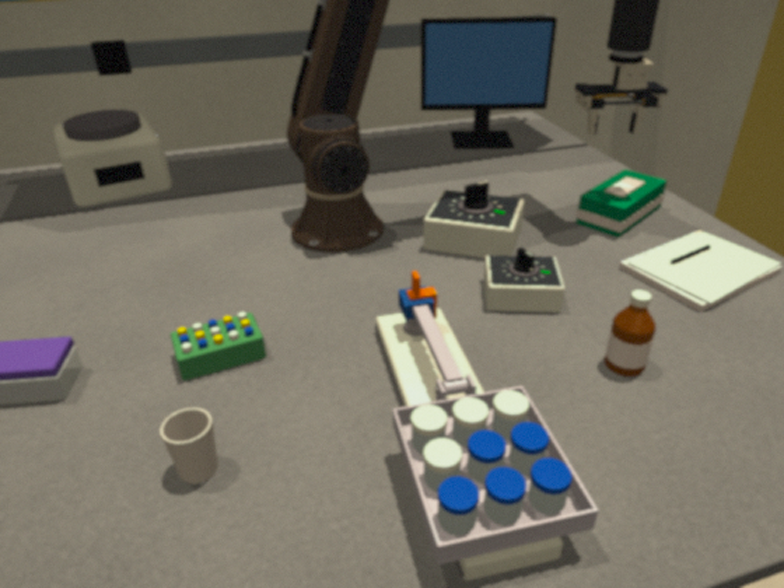

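View pics/t0.png

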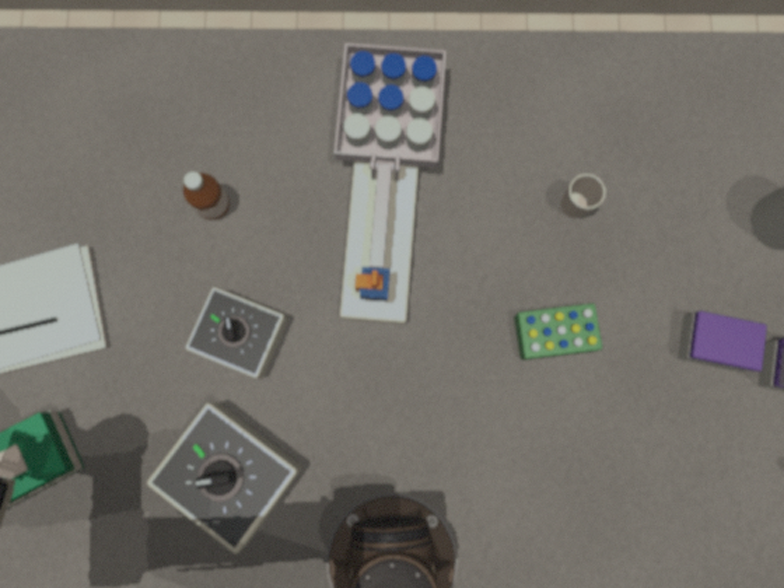

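The small controller is the one at top-view pixel (168,237) and scene pixel (373,205). The coupler is at top-view pixel (268,200) and scene pixel (298,205). I'll measure these next.

```bash
python3 - <<'E'
from h import *
s=vision.snapshot("scene");t=vision.snapshot("top")
save(t,"t1",(120,190,300,270),4.4);save(s,"s1",(270,160,430,280),4.8)
D=tri([s,t],[(378.8,183.0),(160.1,236.6)]);print("dial",D)
print("green",atz(t,(152.9,229.9),.06),atz(s,(386.9,196.4),.06))
print("ctrl",atz(t,(174.1,242.5),0),atz(s,(373,210.7),0))
print("fin",tri([s,t],[(298.2,201.7),(270.2,196.8)]),atz(t,(270.2,196.8),.139),atz(s,(298.2,201.7),.139))
print("ballmount/shaker",atz(t,(266.2,211.4),0),atz(s,(297.5,242.6),0))
print("hinge",atz(t,(276.3,120.7),.09),atz(s,(320.6,279.6),.09))
print(atz(t,(160.1,236.6),.094),atz(s,(378.8,183),.094))
print(telemetry.get_obs())
E
```

```text
dial [0.4180035  0.31437562 0.0887885 ]
green [0.43839786 0.33998075 0.06      ] [0.45000795 0.32803111 0.06      ]
ctrl [0.41144768 0.29515814 0.        ] [0.42346401 0.30446615 0.        ]
fin [0.51539181 0.03362097 0.13910057] [0.51413353 0.02956357 0.139     ] [0.51601692 0.03788332 0.139     ]
ballmount/shaker [0.50033681 0.04195795 0.        ] [0.49934073 0.04228287 0.        ]
hinge [0.73204432 0.01566036 0.09      ] [0.74610426 0.00787397 0.09      ]
[0.41688788 0.31186995 0.094     ] [0.42607464 0.31095347 0.094     ]
{'clock': 1.2, 'joint_pos': array([ 9.33381631e+01,  2.05456631e+01,  6.80939890e-01, -3.63815371e-04,
       -7.01336907e+01, -1.65087900e+01]), 'qvel': array([-0.00771978, -0.00349876, -0.07407936,  0.03475973, -0.03620297,
        0.00213391]), 'tau': array([-8.64711947e-04, -5.82389009e+01,  2.93294102e+01,  7.00169027e+00,
        1.24974927e-02, -2.39360821e-05]), 'tool_pos': array([0.15378906, 0.65722815, 0.24356022]), 'orientation': array([-1.79998577e+02,  7.78771536e-04, -1.31707505e+01]), 'force': array([ 0.58327377, -0.54296892, -0.78834247]), 'moment': array([-0.01842117,  0.0002406 ,  0.02591191]), 'opening': 0.08755429804782594}
```

View pics/t1.png

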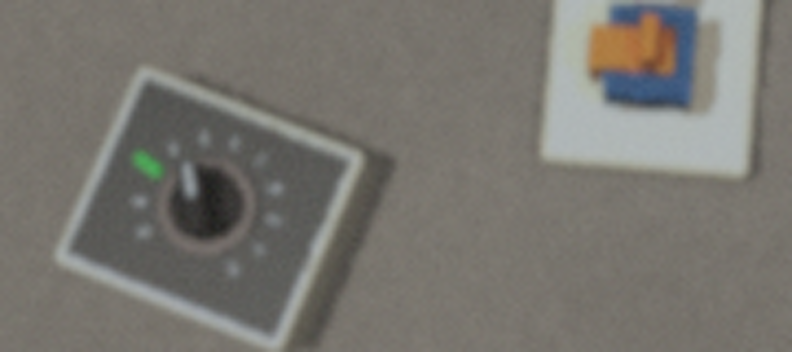

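View pics/s1.png

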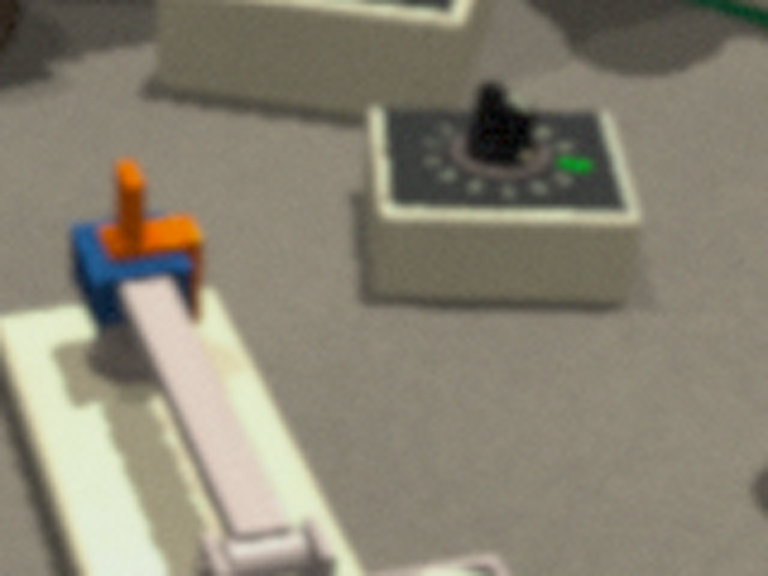

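```bash
python3 - <<'E'
from h import *
s=vision.snapshot("scene");t=vision.snapshot("top")
f=lambda a:(120+a[0]/4.4,190+a[1]/4.4)
C=np.array([atz(t,f(a),.06) for a in[(143,68),(366,153),(282,348),(57,258)]])
print(C,C.mean(0)); print([np.linalg.norm(C[i]-C[i-1]) for i in range(4)])
g=lambda a:(270+a[0]/4.8,160+a[1]/4.8)
S=np.array([atz(s,g(a),.06) for a in[(366,105),(612,110),(641,215),(376,218)]])
print(S,S.mean(0),[np.linalg.norm(S[i]-S[i-1]) for i in range(4)])
G=atz(t,f((148,165)),.06);print("G",G, atz(s,g((574,164)),.06))
for z in(.075,.104):print("ptr",atz(t,f((183,165)),z),atz(t,f((195,197)),z))
print("ringc t",atz(t,f((205,205)),.06),"s",atz(s,g((502,158)),.06))
# proj of ideal pts
for n,p in(("s",s),("t",t)):
  for nm in["controller","dial","latch","drawbar"]:
    for r in silhouettes(nm,p)[:4]:
      ys,xs=np.where(r["region"]);print(n,nm,round(r["conf"],2),len(xs),xs.min(),xs.max(),ys.min(),ys.max(),np.round(r["xy"],1), cv2.minAreaRect(np.c_[xs,ys].astype(np.float32)))
E
```

```text
[[0.50408195 0.3442965  0.06      ]
 [0.45308285 0.20734754 0.06      ]
 [0.33600692 0.25343677 0.06      ]
 [0.38839549 0.38999783 0.06      ]] [0.4203918  0.29876966 0.06      ]
[np.float64(0.1243863765667369), np.float64(0.1461366722193066), np.float64(0.1258212670764848), np.float64(0.1462651173721811)]
[[0.33549065 0.25369533 0.06      ]
 [0.39073454 0.3960092  0.06      ]
 [0.50452377 0.34953572 0.06      ]
 [0.45869868 0.20426282 0.06      ]] [0.42236191 0.30087577 0.06      ] [np.float64(0.13275462635453003), np.float64(0.1526601701534245), np.float64(0.12291368131202375), np.float64(0.15232910006123193)]
G [0.44481267 0.3383461  0.06      ] [0.44145308 0.34133146 0.06      ]
ptr [0.44298681 0.3136806  0.075     ] [0.42391018 0.30567088 0.075     ]
ptr [0.43915074 0.30673926 0.104     ] [0.42051864 0.29891618 0.104     ]
ringc t [0.42088488 0.30294323 0.06      ] s [0.42134295 0.30397549 0.06      ]
s controller 0.91 2962 303 374 129 183 [338.2 157.9] ((338.1829528808594, 155.14634704589844), (69.23555755615234, 54.18318557739258), 7.696051120758057)
s controller 0.72 2265 34
[... 872 characters left out ...]
2.833654403686523)
t controller 0.56 6489 105 215 287 394 [162.1 339.1] ((159.91033935546875, 339.33642578125), (83.74759674072266, 79.2022705078125), 37.30394744873047)
t dial 0.97 510 140 168 329 352 [152.9 342.5] ((155.12673950195312, 339.9212341308594), (25.821304321289062, 24.57989501953125), 24.443954467773438)
t dial 0.69 232 158 174 226 243 [163.9 234.7] ((166.0, 234.5), (17.0, 16.0), 90.0)
t latch 0.68 236 253 273 193 207 [264.8 199.9] ((262.99224853515625, 199.87548828125), (13.348953247070312, 20.460079193115234), 86.42366790771484)
t drawbar 0.68 1400 253 281 113 214 [268.8 173.4] ((269.22772216796875, 163.2227783203125), (24.3784122467041, 101.09577941894531), 5.710593223571777)
```

```bash
python3 -m handwheel '[[[0.0284,0.0238,0,0,0],[0.0284,0.0238,0,0,0],[0.0284,0.0238,0,0,0],[0.0284,0.0238,0,0,0],[0.0284,0.0238,0,0,0],[0.0284,0.0238,0,0,0],[0.0284,0.0238,0,0,0],[0.0284,0.0238,0,0,0],[0.0284,0.0238,0,0,0],[0.0284,0.0238,0,0,0],[0.0284,0.0238,0,0,0],[0.0284,0.0238,0,0,0],[0,0,0,-0.11,0],[0,0,0,-0.11,0],[0,0,0,-0.11,0],[0,0,0,-0.11,0],[0,0,0,-0.1,0],[0,0,0,0,0]]]'
python3 - <<'E'
from h import *
t=vision.snapshot("top");s=vision.snapshot("scene");save(t,"t2",(100,150,300,300),4);save(s,"s2",(270,100,430,220),4.8)
print(telemetry.get_obs()["joint_pos"])
E
```

```text
clock: 3.2
tool_pos: [0.4206, 0.3014, 0.2437]
orientation: [-180.0, -0.0, 18.0]
force: [0.0, 0.2, 1.1]
opening: 0.0875
[ 5.73934197e+01  5.62096886e+00 -1.89520282e+01  1.39877475e-03
 -6.54132178e+01  5.01832180e+01]
```

View pics/s2.png

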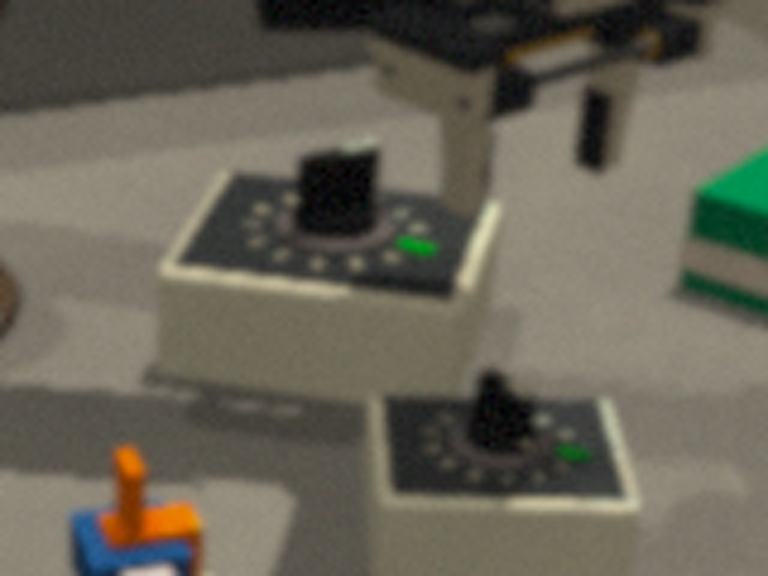

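View pics/t2.png

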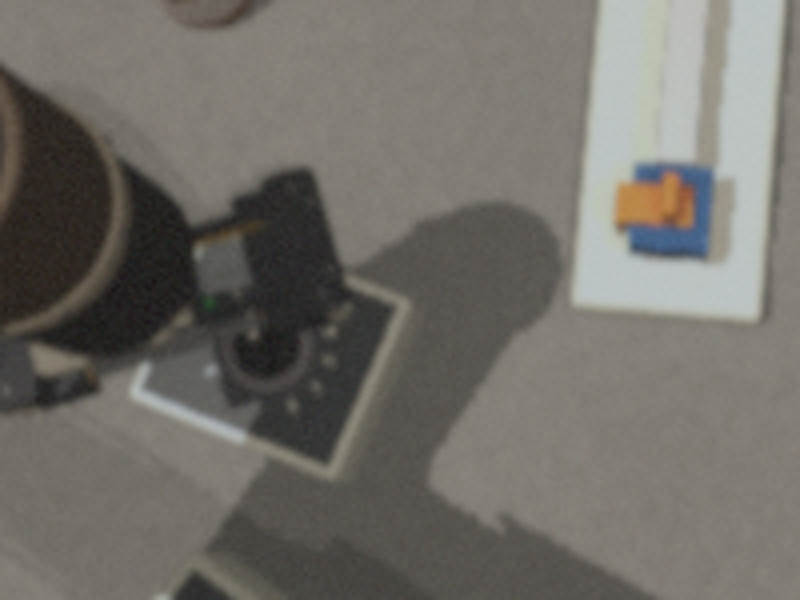

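The gripper is above the small dial, and the pointer still reads about 20°. Next I descend and grip.

```bash
python3 -m handwheel '[[[0,0,0.03,0,0],[0,0,0.03,0,0],[0,0,0.03,0,0],[0,0,0.025,0,0],[0,0,0.02,0,0],[0,0,0.012,0,0],[0,0,0,0,0],[0,0,0,0,0.5],[0,0,0,0,0.6],[0,0,0,0,0.7],[0,0,0,0,0.8],[0,0,0,0,0.9],[0,0,0,0,1],[0,0,0,0,1],[0,0,0,0,1],[0,0,0,0,1],[0,0,0,0,1]]]'
python3 - <<'E'
from h import *
s=vision.snapshot("scene");save(s,"s3",(310,120,430,220),6)
print(telemetry.get_obs()["moment"])
E
```

```text
clock: 4.72
tool_pos: [0.4205, 0.3015, 0.0966]
orientation: [180.0, 0.0, 17.8]
force: [-0.2, 0.2, -0.5]
opening: 0.0267
[-0.01599255  0.02082827 -0.0071993 ]
```

View pics/s3.png

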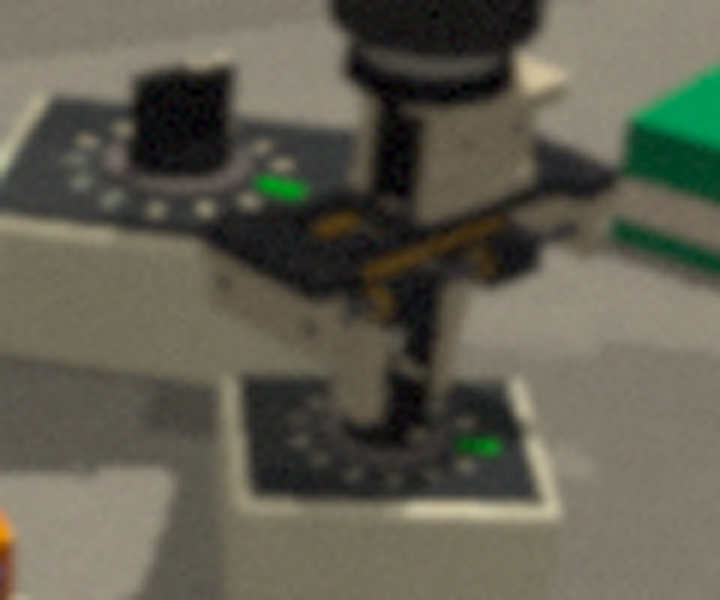

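```bash
python3 -m handwheel '[[[0,0,0,0,1],[0,0,0,0,1],[0,0,0,0,1],[0,0,0,0,1],[0,0,0,0,1],[0,0,0,0,1]]]'
python3 -c "
from h import *
o=telemetry.get_obs();print(o['orientation'],o['moment'],o['force'])"
```

```text
clock: 5.27
tool_pos: [0.421, 0.3005, 0.0966]
orientation: [179.9, 0.0, 17.8]
force: [4.8, -5.2, 0.7]
opening: 0.0139
[1.79908923e+02 1.30604981e-02 1.77733506e+01] [-1.71001582 -1.52626879  0.05612472] [ 4.83688817 -5.1652815   0.71649503]
```

```bash
python3 -m handwheel '[[[0,0,0,-0.07,1],[0,0,0,-0.08,1],[0,0,0,-0.08,1],[0,0,0,-0.08,1],[0,0,0,-0.08,1],[0,0,0,-0.08,1],[0,0,0,-0.08,1],[0,0,0,-0.08,1],[0,0,0,-0.06,1],[0,0,0,0,1],[0,0,0,0,1],[0,0,0,0,1]]]'
```

```text
clock: 6.27
tool_pos: [0.4209, 0.3006, 0.0966]
orientation: [179.9, 0.1, 57.3]
force: [3.5, -3.8, 1.0]
opening: 0.014
```

```bash
python3 -m handwheel '[[[0,0,0,0,0.6],[0,0,0,0,0.4],[0,0,0,0,0.4],[0,0,0,0,0.4],[0,0,0,0,0.4],[0,0,0,0,0.4],[0,0,-0.02,0,0.4],[0,0,-0.03,0,0.4],[0,0,-0.03,0,0.4],[0,0,-0.03,0,0.4],[0,0,-0.03,0,0.4],[0,0,-0.015,0,0.4],[-0.015,0.025,0,0,0.4],[-0.015,0.025,0,0,0.4],[-0.015,0.025,0,0,0.4],[-0.015,0.025,0,0,0.4],[-0.015,0.025,0,0,0.4],[-0.015,0.025,0,0,0.4],[0,0,0,0,0.4]]]'
python3 - <<'E'
from h import *
s=vision.snapshot("scene");t=vision.snapshot("top");save(s,"s4",(330,150,430,225),7);save(t,"t4",(100,170,300,300),4)
E
```

```text
clock: 7.85
tool_pos: [0.4992, 0.1415, 0.2515]
orientation: [180.0, 0.0, 57.2]
force: [-0.0, -1.0, -0.3]
opening: 0.0526
```

View pics/s4.png

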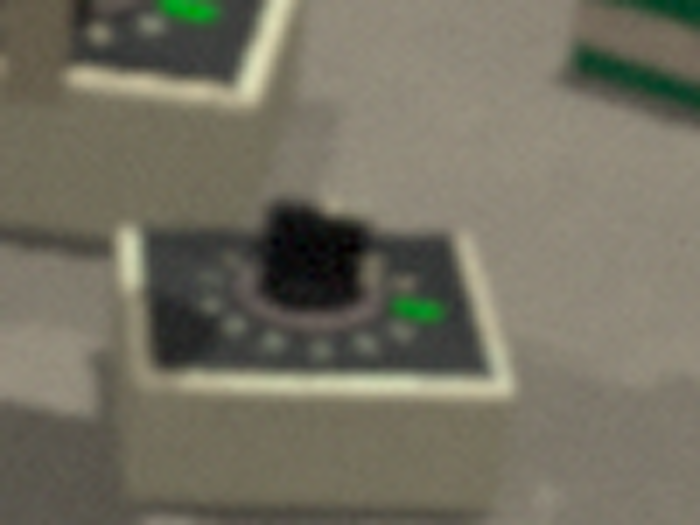

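View pics/t4.png

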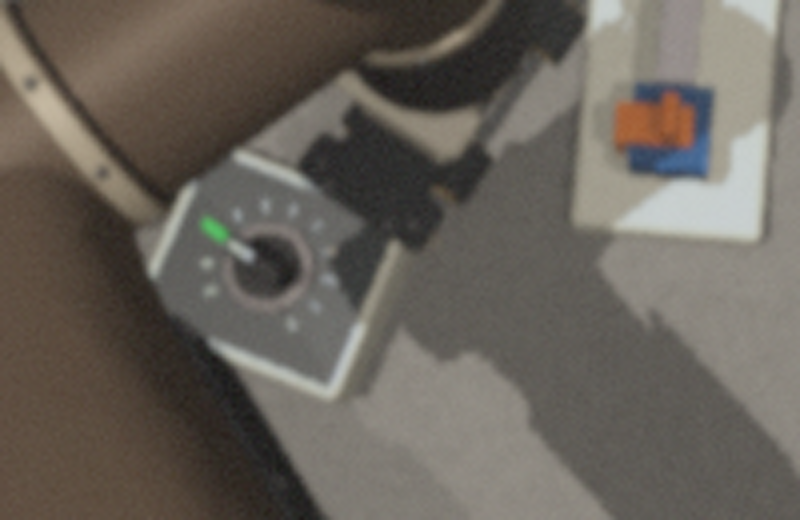

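The top view shows the pointer lined up with the green tick, and the tool yaw was 57.3° against an estimated 57° for the mark. Next I refine the fin and link positions.

```bash
python3 - <<'E'
from h import *
s=vision.snapshot("scene");t=vision.snapshot("top")
save(t,"t5",(235,110,315,230),5);save(s,"s5",(270,180,350,300),5)
for nm in["fin_grip","link_hinge","ball_mount"]:
  for n,p in(("s",s),("t",t)):print(nm,n,[(np.round(r["xy"],1).tolist(),round(r["conf"],2)) for r in place_of(nm,p)])
E
```

```text
fin_grip s [([298.1, 199.4], 0.73)]
fin_grip t [([267.3, 200.7], 0.7)]
link_hinge s [([324.0, 278.7], 0.8), ([297.3, 199.9], 0.23)]
link_hinge t [([273.6, 117.8], 0.65)]
ball_mount s [([299.4, 244.1], 0.44)]
ball_mount t []
```

View pics/t5.png

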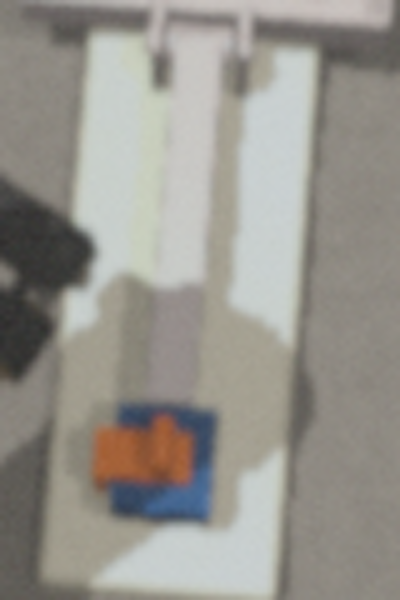

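View pics/s5.png

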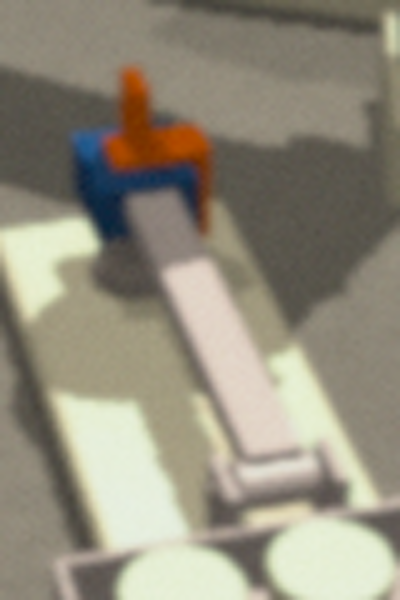

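```bash
python3 - <<'E'
from h import *
s=vision.snapshot("scene");t=vision.snapshot("top")
f=lambda a:(235+a[0]/5,110+a[1]/5)
g=lambda a:(270+a[0]/5,180+a[1]/5)
L=[atz(t,f(a),.035) for a in[(85,35),(42,582),(322,45),(275,597)]];L=np.array(L);print(L)
for a,b in((1,0),(3,2)):
  d=L[a-0]-L[b]; d=-d; print("yaw",np.degrees(np.arctan2(d[1],d[0])))
m=(L[1]+L[3])/2;u=(L[0]-L[1])+(L[2]-L[3]);u/=np.linalg.norm(u);print("O",m+.06*u,"hinge",m+.29*u,"width",np.linalg.norm(L[1]-L[3]))
C=np.array([atz(t,f(a),.108) for a in[(117,405),(217,410),(210,520),(112,513)]]);print("coupler",C.mean(0),[np.linalg.norm(C[i]-C[i-1]) for i in range(4)])
d=C[0]-C[3]+C[1]-C[2];print(np.degrees(np.arctan2(d[1],d[0])))
print("link far mid",atz(t,f((196,40)),.098), "near",atz(t,f((177,390)),.098))
print("scene fin top",atz(s,g((133,70)),.153), "finbase edge", atz(s,g((135,165)),.114))
print("fin top t", atz(t,f((162,415)),.153),atz(t,f((154,478)),.114))
print("net",atz(t,(267.3,200.7),.139),atz(s,(298.1,199.4),.139),tri([s,t],[(298.1,199.4),(267.3,200.7)]))
print("hinge net",atz(t,(273.6,117.8),.09),atz(s,(324,278.7),.09))
O=(m+.06*u)
E
```

```text
[[ 0.76274775  0.08391147  0.035     ]
 [ 0.4529316   0.10238765  0.035     ]
 [ 0.7577678  -0.04905799  0.035     ]
 [ 0.44571641 -0.02341488  0.035     ]]
yaw -3.4128453470704607
yaw -4.697777503235068
O [0.50917357 0.03524027 0.035     ] hinge [0.73859691 0.0189635  0.035     ] width 0.1260092686978947
coupler [0.50573627 0.0359557  0.108     ] [np.float64(0.05647977765071418), np.float64(0.05161440345057888), np.float64(0.057540507921648186), np.float64(0.05026801543862706)]
-2.5331528737125937
link far mid [0.7365948 0.0213141 0.098    ] near [0.5456579  0.02973281 0.098     ]
scene fin top [0.50208236 0.03846412 0.153     ] finbase edge [0.5268903  0.03111505 0.114     ]
fin top t [0.52089169 0.03643113 0.153     ] [0.49615872 0.04087487 0.114     ]
net [0.50413137 0.03673199 0.139     ] [0.50574473 0.04116753 0.139     ] [0.50489008 0.03898563 0.13871273]
hinge net [0.74014774 0.0229653  0.09      ] [0.74577238 0.015596   0.09      ]
```

```bash
python3 -m handwheel '[[[0,0,0,0.1187,0.4],[0,0,0,0.1187,0.4],[0,0,0,0.1187,0.4],[0,0,0,0.1187,0.4],[0,0,0,0.1187,0.4],[0,0,0,0.1187,0.4],[0,0,0,0.1187,0.4],[0,0,0,0.1187,0.4],[0,0,0,0.1187,0.4],[0.0038,0.026,0,0,0.4],[0.0038,0.026,0,0,0.4],[0.0038,0.026,0,0,0.4],[0.0037,0.0257,0,0,0.4],[0,0,0.02,0,0.4],[0,0,0.02,0,0.4],[0,0,0.02,0,0.4],[0,0,0,0,0.4],[0,0,0,0,0.4]]]'
python3 - <<'E'
from h import *
s=vision.snapshot("scene");t=vision.snapshot("top")
save(t,"t6",(200,110,340,230),5);save(s,"s6",(230,100,390,260),3.7)
E
```

```text
clock: 9.95
tool_pos: [0.5058, 0.04, 0.1912]
orientation: [179.9, 0.1, -3.9]
force: [0.5, -0.5, 1.4]
opening: 0.0523
```

View pics/t6.png

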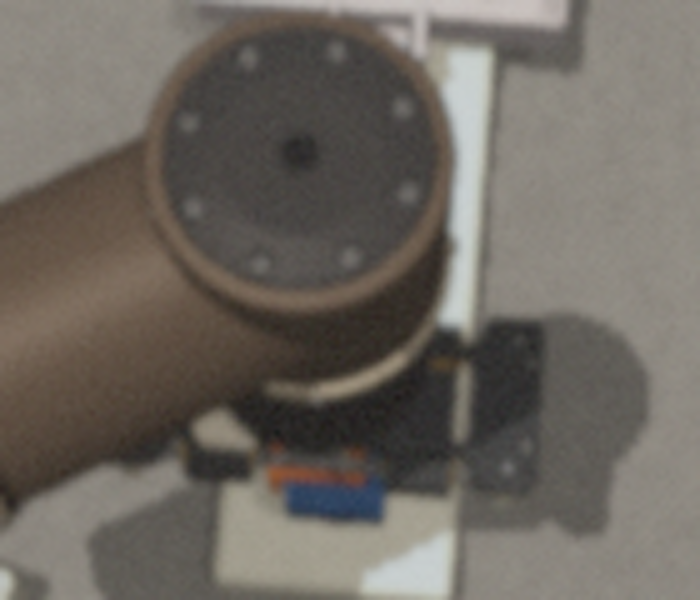

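View pics/s6.png

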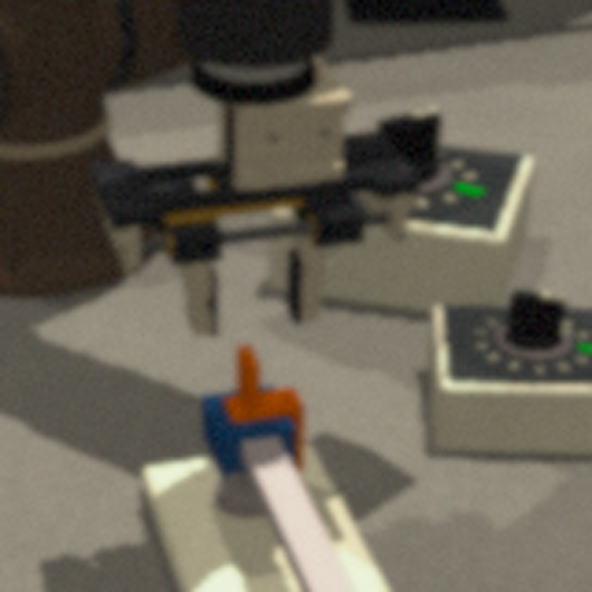

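The fin sits between the fingers, with the finger midpoint at column 252 of the crop and the fin at 247. I'll shift 2 mm, descend and close.

```bash
python3 -m handwheel '[[[0.001,0.002,0.015,0,0.4],[0,0,0.015,0,0.4],[0,0,0.013,0,0.4],[0,0,0.010,0,0.4],[0,0,0,0,0.4],[0,0,0,0,0.6],[0,0,0,0,0.8],[0,0,0,0,1],[0,0,0,0,1],[0,0,0,0,1],[0,0,0,0,1],[0,0,0,0,1],[0,0,0,0,1],[0,0,0,0,1],[0,0,0,0,1],[0,0,0,0,1]]]'
python3 - <<'E'
from h import *
s=vision.snapshot("scene")
save(s,"s7",(230,130,390,260),4.5);o=telemetry.get_obs();print(o["force"],o["moment"])
E
```

```text
clock: 11.38
tool_pos: [0.507, 0.0372, 0.1388]
orientation: [179.9, 0.0, -3.9]
force: [1.2, -5.2, 2.0]
opening: 0.0098
[ 0.90038235 -5.4284683   1.98110052] [-2.16790433 -0.36089648 -0.1288823 ]
```

View pics/s7.png

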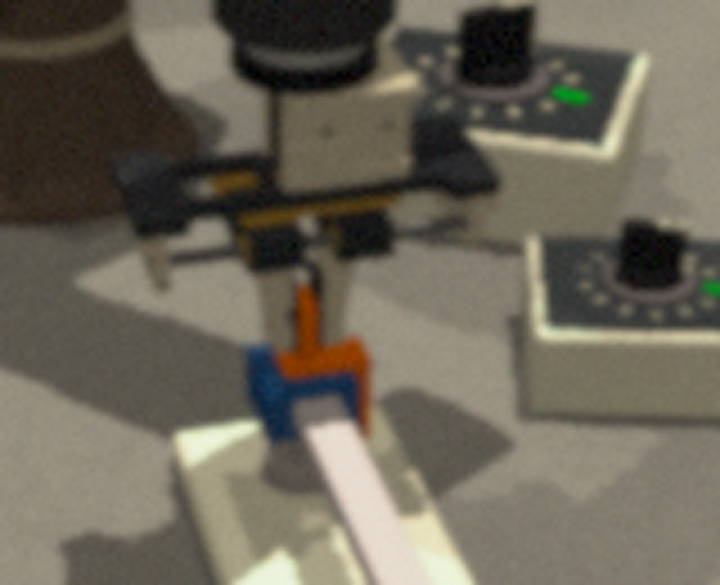

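Gripped with 9.8 mm opening. Now I pull the latch 11 mm along shaker +y, which is tool -y.

```bash
python3 -m handwheel '[[[0,-0.002,0,0,1],[0,-0.002,0,0,1],[0,-0.002,0,0,1],[0,-0.002,0,0,1],[0,-0.002,0,0,1],[0,-0.001,0,0,1],[0,0,0,0,1],[0,0,0,0,1],[0,0,0,0,1]]]'
python3 - <<'E'
from h import *
s=vision.snapshot("scene")
save(s,"s8",(260,160,340,240),7);o=telemetry.get_obs();print(o["force"],o["moment"])
E
```

```text
clock: 12.18
tool_pos: [0.5078, 0.0475, 0.1388]
orientation: [179.9, 0.0, -3.9]
force: [1.8, -9.6, 1.8]
opening: 0.0098
[ 1.32538825 -9.30050444  1.76755187] [-3.60471563 -0.85580443 -0.13026814]
```

View pics/s8.png

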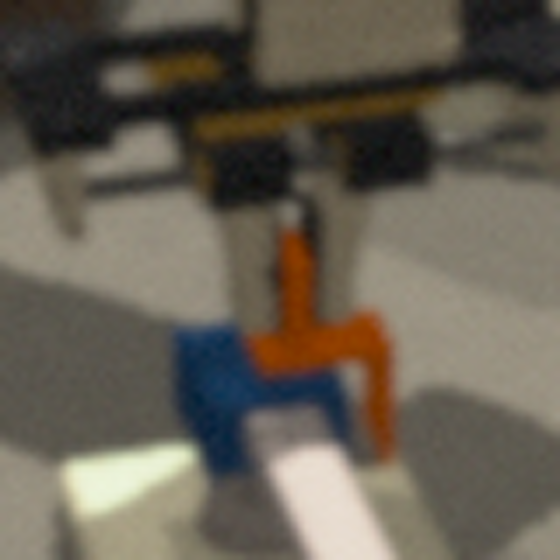

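The orange slide has moved clear on the coupler: the spring force is 9.4 N, so it is drawn about 12 mm. Now a first small lift along the arc.

```bash
python3 -m handwheel '[[[0.0012,0,-0.005,0,1],[0.0013,0,-0.0051,0,1],[0.0014,0,-0.0052,0,1],[0.0014,0,-0.0052,0,1],[0,0,0,0,1],[0,0,0,0,1]]]'
python3 -c "
from h import *
o=telemetry.get_obs();print(o['force'],o['moment'])
save(vision.snapshot('scene'),'s9',(260,150,340,250),6)"
```

```text
clock: 12.73
tool_pos: [0.5118, 0.0468, 0.1583]
orientation: [179.8, 0.2, -4.0]
force: [2.6, -9.7, -5.2]
opening: 0.0099
[ 2.60599864 -9.73678719 -5.21169315] [-3.44019061 -0.52300481 -0.10060639]
```

View pics/s9.png

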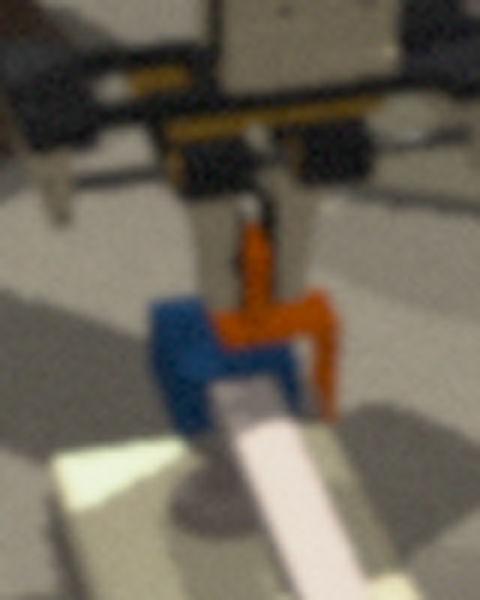

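The coupler is rising freely at about 5 N vertical force with the latch still pulled. I continue along the arc.

```bash
python3 -m handwheel '[[[0.0016,0,-0.005,0,1],[0.0018,0,-0.005,0,1],[0.0018,0,-0.005,0,1],[0.002,0,-0.0049,0,1],[0.0021,0,-0.0048,0,1],[0.0022,0,-0.0048,0,1],[0.0023,0,-0.0048,0,1],[0.0023,0,-0.0048,0,1],[0.0025,0,-0.0045,0,1],[0.0025,0,-0.0045,0,1],[0.0025,0,-0.0045,0,1],[0.0025,0,-0.0045,0,1],[0,0,-0.001,0,1],[0,0,0,0,1],[0,0,0,0,1],[0,0,0,0,1],[0,0,0,0,1]]]'
python3 -c "
from h import *
o=telemetry.get_obs();print(o['force'],o['moment'],o['tool_pos'])
save(vision.snapshot('scene'),'s10',None,1.4);save(vision.snapshot('top'),'t10',None,1.4)"
```

```text
clock: 14.2
tool_pos: [0.5367, 0.0447, 0.2156]
orientation: [179.8, 0.3, -4.0]
force: [-1.4, -8.3, -4.1]
opening: 0.0098
[-1.44514381 -8.29985464 -4.10828463] [-3.23382417  0.89541364 -0.03227924] [0.53669996 0.04471423 0.21557167]
```

View pics/s10.png

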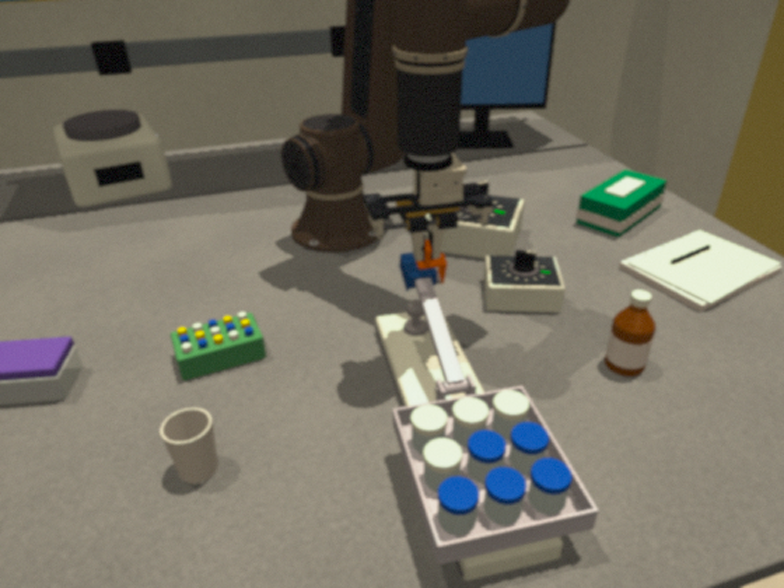

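View pics/t10.png

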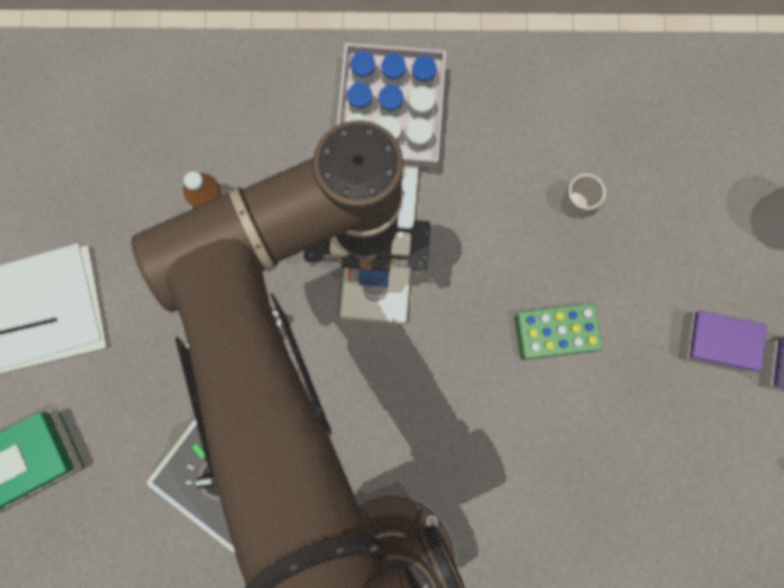

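The ball stud is exposed at scene pixel (415,315), with the coupler held above it. The rack, bottle and beaker have not moved. I'll hand the job in.

```bash
python3 -c "
from h import *
print(telemetry.get_obs()['opening']);print(close_job())"
```

```text
0.009691967978895965
the job is handed in; nothing more can be done
None
```

The dial is turned to the green mark and the coupler is off the ball. The job was handed in at about 14 s with the arm still holding the coupler up.

- **Dial:** I turned the small controller's dial about 40° anticlockwise. The tool stopped at 57.3°, against my image estimate of about 57° for the green mark. In the top view afterwards the pointer lined up with the green tick. My individual readings of the tick ran from 56° to 63°. The 63° came from the scene camera, so the match is good to a few degrees, not exact.
- **Latch and lift:** I gripped the fin and pulled the latch sideways until the spring force was about 9.4 N, which is roughly 12 mm of travel. I then lifted the coupler along the hinge arc with only about 5 N of vertical force, so it did not catch on the latch.
- **Final hold:** The gripper rose about 77 mm. By the link's geometry that puts the coupler about 8 cm above its seat (0.355 rad); I did not measure the coupler itself. The fin was still gripped (opening 9.7 mm), and the bare ball showed below the coupler in the scene picture.
- **Bystanders:** The rack, bottle and beaker are in the same places as in the first pictures, judged by eye.

I found nothing that failed.

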